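# Load, swing round and couple a carrier tray

### The arm

A 6-joint arm with a two-finger parallel gripper is mounted at the origin on a cart in front of the work surface, level with it; the furniture and walls round the work are solid. World frame = base frame: x ahead of the robot, y to its left, z up, the work surface at z = 0. Lengths are in m, angles in rad, forces in N, time in s.
With the tool pointing down it reaches from about 0.275 to 0.75 m from the base axis. Payload 10.2 kg.
Tool frame: the origin (TCP) lies on the centre line of the jaws, within the pads' length; the fingertips stand 17 mm ahead of it and the grasp point (between the pads) lies 2 mm behind it (arm.finger_overhang is the distance from the TCP to the fingertips, in m); z points along the fingers, y is the line along which they close (so a half turn about z gives the same grasp; the last joint's range is limited). The gripper opens to 88 mm and grips with 3 to 60 N. Pads are 18 mm wide; open, the fingers measure 123 mm over their backs; the gripper's body (75 mm by 187 mm) begins 45 mm behind the grasp point.
Start: joints at [-1.532, 0.313, 1.498, -0, 1.331, -0.223], TCP at [0.136, -0.507, 0.256] pointing down, gripper open.
Joint ranges: [-2.94, 2.94], [-0.97, 2.17], [0.19, 2.56], [-1.23, 4.37], [0.02, 3.11], [-2.88, 2.88]. Speed limits (rad/s): [2.39, 2.39, 3.01, 3.14, 3.14, 3.14].

### API

Orientations are given as a rotation vector (axis times angle).
In Python, from cell import readout, cams, finish_job, arm gives the robot as it stands.
- The arm moves only by the tool apply_moves, never from a script. Its argument "series" is a list of rows, each a list of 4 numbers: the shift along the tool's x, y, z each as a share of 0.03 m, from -1 to 1, then the turn about the tool's z as a share of 8 degrees, from -1 to 1. In form: [[x, y, z, turn], ...]. A call has exactly 5 rows; each row shifts and turns the commanded pose from where the row before left it, along the tool's axes as they then stand; what a row does not reach is not made up. A row lasts 1/8 s, in which the tool goes at most 62.5 mm and 10.7 degrees, less where a joint would pass 70% of its speed; a pose out of reach is approached as far as the arm can. A call with a number of a shift or a turn outside -1 to 1 is refused whole. A call with a gripper value outside its range is refused whole. "gripper" is the opening, from -1 (shut) to 1 (fully open), set as the call begins (left out, the last holds). The fingers move at their own pace and stop on an object; the grip force is fixed at half the most. Time passes only in rows, so rows that do not move let the fingers close, or fill a call up. It gives the time, the measured TCP pose, the force, the opening and the grip force at its end, in the units of the state.
- readout.get_state(): the state, without advancing time (a new reading comes with each control period).
- cams.snapshot(name): name is "side" or "top" or "wrist"; returns the picture (420x560x3 uint8, red, green, blue); there is no depth.
- cams.camera_model(name): a dict with "mtx" (3x3 intrinsics, pixels), "k1" (the pictures are not rectified: a ray, as slopes to the right and down, at radius r is drawn at 1 + k1 r^2 times it, then the intrinsics apply), "extrinsics" (4x4, takes a point from camera to world coordinates); the wrist camera has in their place "mount" (4x4, takes a point from camera to tool coordinates, whose origin is the TCP and whose axes are the flange's). Camera axes: x right, y down, z forward; pixel columns grow to the right and rows downward; lengths in m; the calibration is good to about 2 mm. A picture is of the moment at which its call begins: read the wrist's pose just before it. camera_model takes no time and is no camera call.
- finish_job(): hands the job in; it is judged then, once.
The state is a dict: "time": time; "joints": joint angles; "dq": joint speeds; "tau": joint torques, N m; "position": TCP position; "orientation": TCP orientation; "wrist_force": force on the tool from outside, world axes, zero at the start; "wrist_torque": the same for the moment, N m; "grip_width": opening from 0.0 (shut) to 1.0 (fully open); "finger_force": force on a finger pad.
Only numpy, scipy, OpenCV 4.12 (cv2) and the standard library are available. Lean on these libraries where they do the work, as an engineer would, in place of code of your own. Each camera call takes 0.05 s, during which the arm holds its last target. There are 200 camera calls.

### The job

Take the contactor off the sloping rest and set it upright in the blue carrier tray without dropping it. Then push the tray a quarter turn round the pin that holds its corner, until it lies against the black stop, keeping it flat on the plate with the contactor standing in it. Last, lower the yellow arm so that its cup covers the tray's ball, and then press the red latch lever on the arm down flat; leave the other things on the bench where they are.

Things in the scene. Friction and masses are not known exactly. Their poses are not given: they have to be found in the camera images.
- contactor: Contactor, black base, white top, 82x45x88 mm, 0.22 kg. Origin: centre of its underside; z to its top, x along its length. It starts on the sloping rest, z leaning 0.43 rad (25 deg) from vertical towards the rest's -x. Flat sides at y = +-22 mm (44 mm wide) can be gripped 15 to 76 mm up; top part (52 to 76 mm up) 56 mm long. A like one stands flat on the bench: leave it.
- rest: Fixed sheet-metal rest on a 110x74 mm foot: a seat sloping down towards its -x side (the robot) at 25 degrees, seat centre 55 mm above the bench over the origin (origin on the bench); a 15 mm lip at the low end and 11 mm lips along both sides of the contactor.
- tray: Loose blue open tray, 0.35 kg. Origin: underside, on the axis of its steel corner ear, which sits with 3 mm play over the pin. Covers x 12 to 152, y -14 to 86 mm; walls 4 mm thick, 50 high, on the 6 mm plate. Starts at yaw +90 deg (+-9) to the station, side y = 86 facing the robot; push that side near its x = 130 end, clockwise from above, to the station's yaw. Takes a few newtons.
- station: Fixed grey base plate 300x385 mm, 6 mm thick; origin on the bench, on the axis of the pivot pin (12 mm thick, top at 41 mm). In its frame the black rubber stop, 46 mm high, stands at x 134 to 152 mm with its face at y = -16 mm (the turned tray's y = -14 side meets it); the yellow arm's mast, 110 mm high, at x = 110, y = -162 mm.
- tray_floor (a point): Centre of the tray's inner floor (132x92 mm inside), 4 mm above the tray's underside.
- ball (a point): Centre of the steel ball (17 mm diameter) that stands on a bracket outside the tray's y = -14 mm side, at x = 110, y = -32, z = 65.5 mm in the tray's frame.
- home (a point): Fixed point of the station (x = 110, y = -32 mm in its frame, 72 mm above the bench) over which the ball stands when the tray is fully turned; the cup comes down here.
- coupler (a joint): Hinge of the yellow arm on its mast, rad: 0 = down and level (end of travel, cup over the ball), about 1.2 to 1.4 at the start = almost upright. It stays where it is left (0.6 N m of friction, about 0.25 kg). The hinge axis is the station's x axis; from the hinge the lowered arm points along the station's +y.
- coupler_hinge (a point): The arm's hinge axis, 95 mm above the bench.
- coupler_bar (a point): Grip point on the arm's black cross bar (14 mm thick, 116 mm long, parallel to the hinge axis, on a riser over the cup): 38 mm from the arm's middle on the station's -x side, where fingers fit either side of the bar. With the arm down it lies 130 mm along the station's y from the hinge and 45 mm above it. It may stay pinched across (fingers either side in y) while the arm swings.
- cup (a point): Centre of the cup under the arm: 130 mm along the arm from the hinge, 21 mm below the arm's axis; inside 28 mm wide and flared to 42 mm at the mouth, open below.
- latch (a joint): Hinge of the red latch lever on top of the arm, rad relative to the arm: 0 = flat on the arm (end of travel), about 0.45 to 0.62 at the start = raised. Stays where it is left (friction 0.06 N m).
- latch_pivot (a point): The latch lever's hinge axis, 95 mm along the arm from the arm's hinge, 15 mm above the arm's axis (110 mm above the bench with the arm down). The lever, 16 to 24 mm wide, reaches 62 mm from here back towards the arm's hinge; flat, its upper side is 18 mm above the arm's axis (20 mm at the tip pad).
- latch_tip (a point): Top of the pad at the lever's free end.
- contactor_2: Bystander: second contactor, 82x45x88 mm, standing upright on the bench; origin at the centre of its underside.
- multimeter: Bystander: yellow and black multimeter, 150x78x48 mm, lying on the bench.
Things that resemble listed ones, but are neither listed nor needed, are in the scene too. Leave any purple look-alike of the contactor alone.

How it is judged:
By the outcome, as a careful person would: the job done as asked, in the order asked, and still so for the second after the job is handed in, with the robot touching nothing.
It also fails if it takes over 72 s, if anything falls off the work surface, if the arm or the gripper's body presses on something with over 40 N, if the wrist force passes 120 N, or if a joint passes its speed limit or range.

## Working session

There is one attempt and no reset: what is moved stays moved. The work goes in short steps, Python scripts to look and compute and a tool call to move; the robot and the scene stay as the last step left them, time stands still between calls to the robot, and variables do not carry over. Pictures are saved under pics/ and viewed, at most 10 in all, crops included, and the job is handed in when it is done.

Besides the shell and the picture viewer there is one more tool, called after ">>>" by a JSON object that holds its "method" and its "body", one argument or row to a line. apply_moves: Moves the arm, as the interface text tells. Shift numbers are shares of 0.03 m and turn numbers shares of 8 degrees, none past 1 either way. Its arguments: {"type":"object","properties":{"series":{"type":"array"},"gripper":{"type":"number"}},"required":["series"]}

```bash
mkdir -p pics; ls; cat > h.py <<'E'
import numpy as np,cv2
from cell import readout,cams,arm
from scipy.spatial.transform import Rotation as R
def cam(n,st=None):
    m=cams.camera_model(n);K=np.array(m['mtx']);k=m['k1']
    if 'extrinsics' in m: T=np.array(m['extrinsics'])
    else:
        st=st or readout.get_state();W=np.eye(4);W[:3,:3]=R.from_rotvec(st['orientation']).as_matrix();W[:3,3]=st['position'];T=W@np.array(m['mount'])
    return K,k,T
def proj(c,P):
    K,k,T=c;P=np.atleast_2d(P);q=(P-T[:3,3])@T[:3,:3];s=q[:,:2]/q[:,2:];s=s*(1+k*(s**2).sum(1,keepdims=True))
    return s@np.diag([K[0,0],K[1,1]])+K[:2,2]
def ray(c,u,v):
    K,k,T=c;s=cv2.undistortPoints(np.array([[[u,v]]],float),K,np.array([k,0,0,0.]))[0,0]
    return T[:3,3],T[:3,:3]@np.array([s[0],s[1],1])
def onz(c,u,v,z):
    o,d=ray(c,u,v);return o+d*(z-o[2])/d[2]
def snap(n,f):
    im=cams.snapshot(n);cv2.imwrite('pics/'+f,im[:,:,::-1]);return im
E
python3 - <<'E'
from h import *
print(readout.get_state())
for n in('side','top'):
    snap(n,n+'0.png');print(cams.camera_model(n))
print(cams.camera_model('wrist'))
E
```

```text
pics
{'time': 0.0, 'joints': array([-1.53243972e+00,  3.13459109e-01,  1.49839020e+00,  1.21935569e-05,
        1.33100203e+00, -2.23405173e-01]), 'dq': array([-0.00061098, -0.00058353,  0.00088759,  0.00021329, -0.00022135,
       -0.00140842]), 'tau': array([-1.66959227e-03, -4.02209651e+01, -2.52274436e+01,  6.93465862e-02,
        3.52305535e-02, -1.11175871e-04]), 'position': array([ 0.13584105, -0.50690524,  0.25517404]), 'orientation': array([-3.11348270e+00, -4.09833614e-01, -2.01114917e-04]), 'wrist_force': array([ 0.69714992, -0.00638515, -0.03764069]), 'wrist_torque': array([0.01988686, 0.03734413, 0.04873354]), 'finger_force': 0.0, 'grip_width': 1.0005187272474352}
{'mtx': array([[413.50986974,   0.        , 276.83930896],
       [  0.        , 413.50986974, 211.06546626],
       [  0.        ,   0.        ,   1.        ]]), 'k1': -0.11031897104460442, 'extrinsics': array([[ 0.99903768,  0.01451603, -0.04138848,  0.54077695],
       [ 0.04233533, -0.5658096 ,  0.82344837, -0.72850306],
       [-0.0114648 , -0.82440814, -0.56587964,  0.63685035],
       [ 0.        ,  0.  
[... 331 characters left out ...]
8955 ,  0.01000083,  0.0415636 ],
       [-0.0095321 , -0.10591092, -0.99432993,  0.96170505],
       [ 0.        ,  0.        ,  0.        ,  1.        ]])}
{'mtx': array([[299.1310774 ,   0.        , 281.53473582],
       [  0.        , 299.1310774 , 209.39236429],
       [  0.        ,   0.        ,   1.        ]]), 'k1': -0.014846944026682844, 'mount': array([[-4.99862669e-04, -9.53655612e-01, -3.00899856e-01,
         7.85276225e-02],
       [ 9.99999873e-01, -4.56133843e-04, -2.15580051e-04,
        -2.66416000e-04],
       [ 6.83385175e-05, -3.00899926e-01,  9.53655719e-01,
        -1.28445597e-01],
       [ 0.00000000e+00,  0.00000000e+00,  0.00000000e+00,
         1.00000000e+00]])}
```

View pics/side0.png

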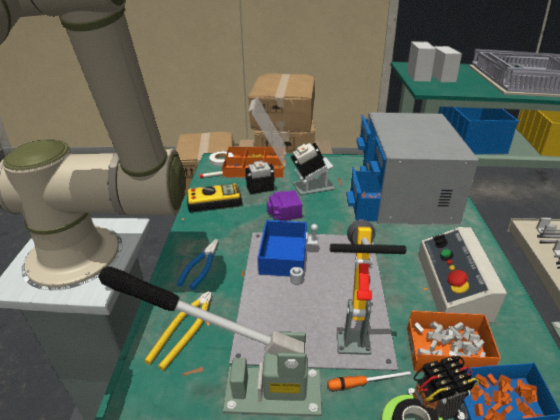

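View pics/top0.png

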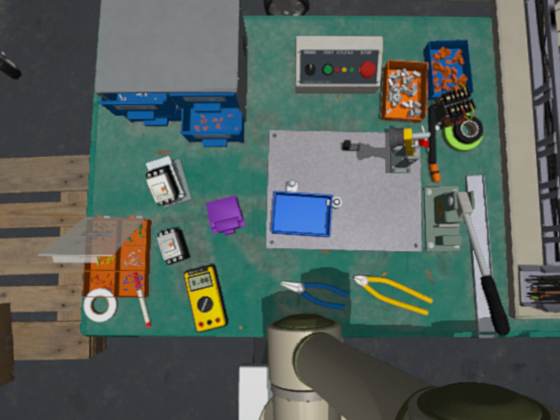

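The side picture shows the contactor on its rest at about (308,158), contactor_2 at (260,177) and the tray at (283,247). The yellow arm is upright at (360,290), with its bar running from (330,248) to (405,250). The top picture shows the rest at (165,180), the tray at (302,214), the ear at (337,202) and the mast at (402,150). I'll zoom in next.

```bash
python3 - <<'E'
import cv2
a=cv2.imread('pics/top0.png');b=cv2.imread('pics/side0.png')
cv2.imwrite('pics/c1.png',cv2.resize(a[120:260,135:335],None,fx=4,fy=4,interpolation=cv2.INTER_CUBIC))
cv2.imwrite('pics/c2.png',cv2.resize(b[130:370,230:430],None,fx=2.5,fy=2.5,interpolation=cv2.INTER_CUBIC)[:600])
E
```

```text
(no output)
```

View pics/c1.png

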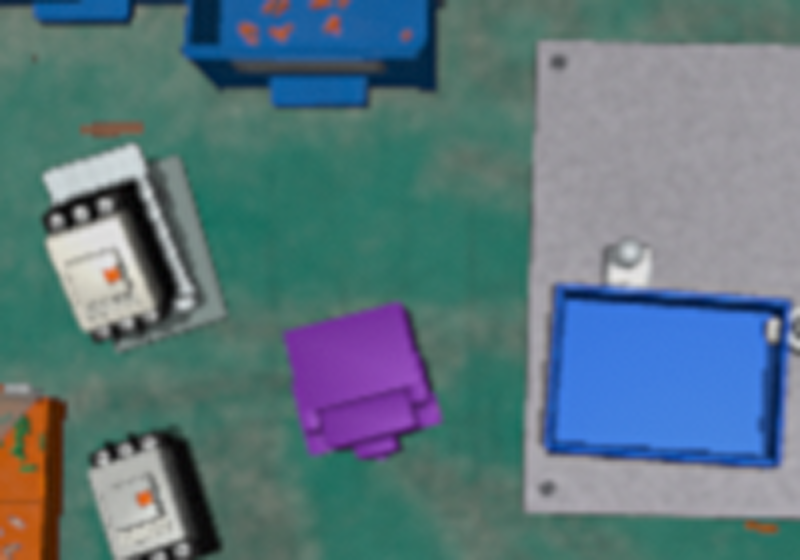

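View pics/c2.png

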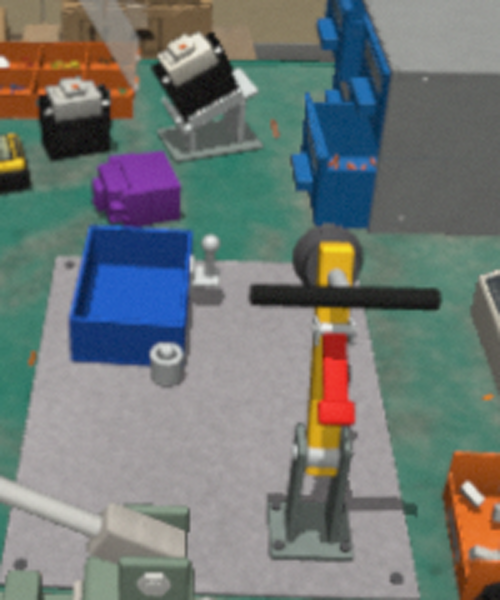

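```bash
cat >> h.py <<'E'
def t4(x,y):return ((x+.5)/4-.5+135,(y+.5)/4-.5+120)
def s25(x,y):return ((x+.5)/2.5-.5+230,(y+.5)/2.5-.5+130)
def tri(a,b):
    A=0;B=0
    for o,d in(a,b):
        d=d/np.linalg.norm(d);M=np.eye(3)-np.outer(d,d);A=A+M;B=B+M@o
    p=np.linalg.solve(A,B);return p,[np.linalg.norm((np.eye(3)-np.outer(d,d)/(d@d))@(p-o)) for o,d in(a,b)]
E
python3 - <<'E'
from h import *
np.set_printoptions(precision=4,suppress=True)
t=cam('top');s=cam('side')
print('plate',*[onz(t,*p,.006)[:2] for p in (t4(538,41),t4(525,513),(419,130),(421,250))])
print('plate side',*[onz(s,*s25(*p),.006)[:2] for p in ((56,256),(365,262))])
for n,a,b in(('ball',(628,250),(210,242)),('button',(111,274),(183,45)),('button2',(144,497),(81,84)),('ear',(802,328),(166,352))):
    print(n,*tri(ray(t,*t4(*a)),ray(s,*s25(*b))))
print('tray',*[onz(t,*t4(*p),.056)[:2] for p in((555,287),(791,299),(780,466),(547,452))])
print('foot',*[onz(t,*t4(*p),.002)[:2] for p in((120,348),(226,315),(178,157))])
print('footside',*[onz(s,*s25(*p),.002)[:2] for p in((172,160),(262,146),(160,138))])
print('barends',*[tri(ray(s,*s25(*p)),(np.array([0.,0,0]),np.array([1.,0,0]))) [0] for p in((250,295),)])
E
```

```text
plate [0.735  0.0926] [0.4358 0.0978] [ 0.7362 -0.2894] [ 0.4321 -0.2843]
plate side [0.4364 0.0945] [0.7456 0.0926]
ball [0.5875 0.0352 0.0708] [np.float64(0.001010595135038325), np.float64(0.0010105951350382358)]
button [0.5633 0.318  0.1327] [np.float64(0.0001334929709289388), np.float64(0.0001334929709285952)]
button2 [0.4458 0.31   0.0864] [np.float64(0.0028387276974861215), np.float64(0.0028387276974860647)]
ear [ 0.5477 -0.0707  0.031 ] [np.float64(0.000410577643592713), np.float64(0.0004105776435931148)]
tray [0.5688 0.0784] [ 0.5622 -0.0613] [ 0.4635 -0.0541] [0.4711 0.0823]
foot [0.5376 0.354 ] [0.5587 0.2876] [0.6602 0.3216]
footside [0.5531 0.2855] [0.6594 0.3193] [0.5389 0.3346]
barends [0.6252 0.0092 0.0112]
```

The foot corners give the rest at about (0.599, 0.337) with yaw near 17.7°. The button height of 0.133 fits the contactor sitting at the seat centre. The ball height of 0.071 and the plate size also match the given values.

```bash
cat >> h.py <<'E'
def go(x,y,z,psi,st=None):
    "shares to reach TCP target: turn first (psi deg), then shift in the turned axes"
    st=st or readout.get_state();p=st['position'];M=R.from_rotvec(st['orientation']).as_matrix()
    p0=np.degrees(np.arctan2(M[1,0],M[0,0]));a=np.radians(psi)
    d=np.array([x,y,z])-p
    print('t',round(st['time'],2),'tcp',p.round(4),'psi',round(p0,2),'F',np.round(st['wrist_force'],1),'w',round(st['grip_width'],3),'| turn',round((p0-psi)/8,2),'x',round((d[0]*np.cos(a)+d[1]*np.sin(a))/.03,2),'y',round((d[0]*np.sin(a)-d[1]*np.cos(a))/.03,2),'z',round(-d[2]/.03,2))
E
python3 - <<'E'
from h import *
t=cam('top');s=cam('side')
print(tri(ray(t,496,318),ray(s,112,275)))
go(.5737,.3292,.109,17.7)
E
```

```text
(array([ 0.30313463, -0.33412196,  0.25623033]), [np.float64(0.007075536225464171), np.float64(0.007075536225464151)])
t 0.1 tcp [ 0.1359 -0.5069  0.2552] psi 15.0 F [ 0.2 -0.9  0.6] w 0.999 | turn -0.34 x 22.38 y -22.11 z 4.87
```

>>> {"method": "apply_moves", "body": {
  "series": [
    [0,0,-1,-0.34],
    [0,0,-1,0],
    [0,0,-1,0],
    [0,0,-1,0],
    [1,-1,0,0]
  ],
  "gripper": 1
}}

```text
time: 0.72
position: [0.1548, -0.4704, 0.3766]
orientation: [3.102, 0.48, -0.0]
wrist_force: [0.5, 0.9, -0.2]
grip_width: 0.998
finger_force: 0.0
```

>>> {"method": "apply_moves", "body": {
  "series": [
    [1,-1,0,0],
    [1,-1,0,0],
    [1,-1,0,0],
    [1,-1,0,0],
    [1,-1,0,0]
  ]
}}

```text
time: 1.35
position: [0.2529, -0.2795, 0.3755]
orientation: [-3.104, -0.483, 0.0]
wrist_force: [0.7, -0.1, 0.3]
grip_width: 1.0
finger_force: 0.0
```

>>> {"method": "apply_moves", "body": {
  "series": [
    [1,-1,0,0],
    [1,-1,0,0],
    [1,-1,0,0],
    [1,-1,0,0],
    [1,-1,0,0]
  ]
}}

```text
time: 1.98
position: [0.3501, -0.091, 0.3756]
orientation: [-3.104, -0.484, 0.0]
wrist_force: [0.5, -0.2, 0.4]
grip_width: 0.999
finger_force: 0.0
```

>>> {"method": "apply_moves", "body": {
  "series": [
    [1,-1,0,0],
    [1,-1,0,0],
    [1,-1,0,0],
    [1,-1,0,0],
    [1,-1,0,0]
  ]
}}

```text
time: 2.6
position: [0.4474, 0.0976, 0.3755]
orientation: [3.104, 0.484, -0.001]
wrist_force: [-0.2, -0.6, -0.2]
grip_width: 1.0
finger_force: 0.0
```

>>> {"method": "apply_moves", "body": {
  "series": [
    [1,-1,0.5,0],
    [1,-1,0.5,0],
    [1,-1,0.5,0],
    [0,0,0.5,0],
    [0,0,0,0]
  ]
}}

```text
time: 3.22
position: [0.5048, 0.2089, 0.3146]
orientation: [3.104, 0.484, -0.004]
wrist_force: [-0.2, 0.2, -0.3]
grip_width: 1.001
finger_force: 0.0
```

```bash
python3 - <<'E'
from h import *
go(.5737,.3292,.109,17.7)
c=cam('wrist');im=snap('wrist','w1.png')
cv2.imwrite('pics/w1.png',im[:,:,::-1])
a=np.radians(17.7);Rr=np.array([[np.cos(a),-np.sin(a),0],[np.sin(a),np.cos(a),0],[0,0,1]])
b=.4363;Ry=np.array([[np.cos(b),0,-np.sin(b)],[0,1,0],[np.sin(b),0,np.cos(b)]])
O=np.array([.5987,.3372,.055]);M=Rr@Ry
P=[O+M@np.array(q) for q in [(x,y,z) for z in(0,.052) for x,y in((-.041,-.022),(.041,-.022),(.041,.022),(-.041,.022))]+[(x,y,.076) for x,y in((-.028,-.022),(.028,-.022),(.028,.022),(-.028,.022))]]
im=np.ascontiguousarray(im[:,:,::-1])
u=proj(c,P)
for k in range(3): cv2.polylines(im,[np.int32(u[4*k:4*k+4].round())],True,[(0,0,255),(0,255,0),(255,0,255)][k],1)
cv2.imwrite('pics/w1o.png',im)
E
```

```text
t 3.23 tcp [0.5048 0.2089 0.3146] psi 17.72 F [-0.2  0.2 -0.3] w 1.001 | turn 0.0 x 3.41 y -3.12 z 6.85
```

View pics/w1o.png

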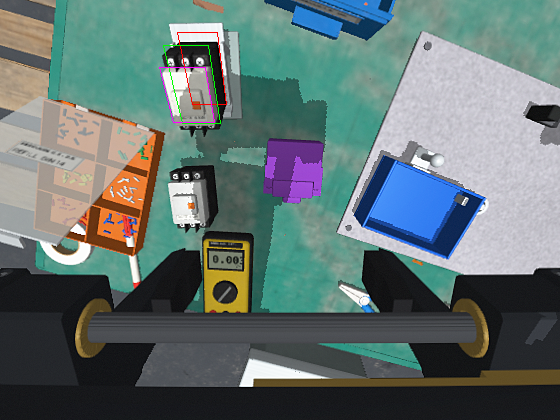

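The overlay lies about 3–4 px left of the contactor, which is roughly 4 mm. I'll move nearer and refine it there.

>>> {"method": "apply_moves", "body": {
  "series": [
    [0.4,-1,0,0],
    [0.4,-1,0,0],
    [0.4,-1,0,0],
    [0,-0.1,0,0],
    [0,0,0,0]
  ]
}}

```text
time: 3.9
position: [0.5114, 0.3079, 0.3164]
orientation: [3.104, 0.483, 0.001]
wrist_force: [0.2, 0.2, 0.3]
grip_width: 1.0
finger_force: 0.0
```

```bash
cat >> h.py <<'E'
def contactor(O,yaw,b):
    a=np.radians(yaw);Rr=R.from_euler('z',a).as_matrix();M=Rr@R.from_euler('y',-b).as_matrix()
    sq=lambda l:((-l,-.022),(l,-.022),(l,.022),(-l,.022))
    return np.array([O+M@np.array((x,y,z)) for z,l in((0,.041),(.052,.041),(.076,.028)) for x,y in sq(l)])
E
python3 - <<'E'
from h import *
go(.5737,.3292,.109,17.7)
c=cam('wrist');im=snap('wrist','w2.png')
im=np.ascontiguousarray(im[:,:,::-1])
u=proj(c,contactor(np.array([.5987,.3372,.055]),17.7,.4363));print(u.round(0).astype(int).tolist())
lo=u.min(0).astype(int)-35;lo=np.maximum(lo,0);cr=cv2.resize(im[lo[1]:lo[1]+190,lo[0]:lo[0]+190],None,fx=3,fy=3,interpolation=cv2.INTER_CUBIC);print(lo)
for k in range(3): cv2.polylines(cr,[np.int32(((u[4*k:4*k+4]-lo+.5)*3-.5).round())],True,[(0,0,255),(0,255,0),(255,0,255)][k],1)
cv2.imwrite('pics/w2o.png',cr)
E
```

```text
t 3.9 tcp [0.5114 0.3079 0.3164] psi 17.68 F [0.2 0.2 0.3] w 1.0 | turn -0.0 x 2.2 y -0.05 z 6.91
[[297, 134], [300, 69], [261, 69], [264, 134], [299, 155], [302, 86], [259, 86], [262, 155], [300, 157], [303, 108], [258, 108], [261, 157]]
[222  33]
```

View pics/w2o.png

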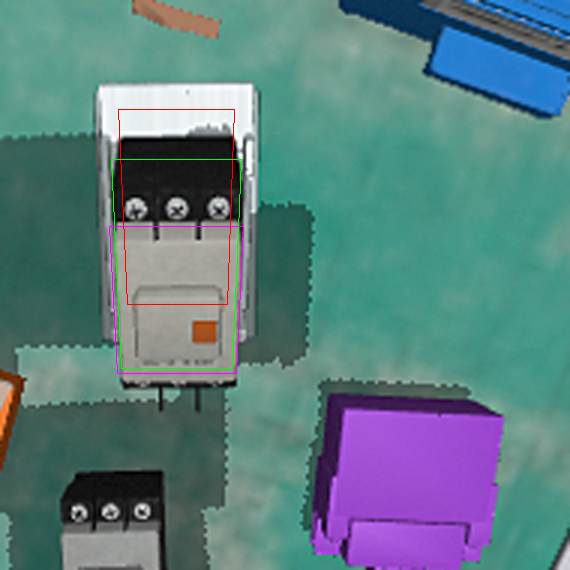

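Laterally the model agrees to within 1 mm, and lengthwise to about 2 mm. I'll descend and grip.

>>> {"method": "apply_moves", "body": {
  "series": [
    [1,0,1,0],
    [1,0,1,0],
    [0.1,0,1,0],
    [0,0,1,0],
    [0,0,1,0]
  ]
}}

```text
time: 4.58
position: [0.5717, 0.3267, 0.1652]
orientation: [3.104, 0.481, 0.001]
wrist_force: [-0.0, 0.5, -0.0]
grip_width: 1.001
finger_force: 0.0
```

>>> {"method": "apply_moves", "body": {
  "series": [
    [0,0,1,0],
    [0,0,0.6,0],
    [0,0,0.3,0],
    [0,0,0,0],
    [0,0,0,0]
  ]
}}

```text
time: 5.2
position: [0.5718, 0.3281, 0.1099]
orientation: [-3.104, -0.484, -0.003]
wrist_force: [0.5, 1.1, -0.4]
grip_width: 1.0
finger_force: 0.0
```

>>> {"method": "apply_moves", "body": {
  "series": [
    [0,0,0,0],
    [0,0,0,0],
    [0,0,0,0],
    [0,0,0,0],
    [0,0,0,0]
  ],
  "gripper": -1
}}

```text
time: 5.82
position: [0.5713, 0.328, 0.1087]
orientation: [3.104, 0.484, -0.0]
wrist_force: [-1.2, 0.1, 0.4]
grip_width: 0.506
finger_force: 30.0
```

```bash
python3 - <<'E'
from h import *
go(.5737,.3292,.109,17.7)
E
```

```text
t 5.83 tcp [0.5713 0.328  0.1087] psi 17.71 F [-1.2  0.1  0.4] w 0.506 | turn 0.0 x 0.09 y -0.01 z -0.01
```

>>> {"method": "apply_moves", "body": {
  "series": [
    [0,0,-0.5,0],
    [0,0,-1,0],
    [-0.8,0,-1,0],
    [-1,0,-1,0],
    [-1,0,-0.5,-0.64]
  ]
}}

```text
time: 6.45
position: [0.4907, 0.3023, 0.2311]
orientation: [-3.078, -0.625, -0.004]
wrist_force: [0.8, -0.9, -3.8]
grip_width: 0.504
finger_force: 30.0
```

>>> {"method": "apply_moves", "body": {
  "series": [
    [0,0,0,-1],
    [0,0,0,-1],
    [0,0,0,-1],
    [0,0,0,-1],
    [0,0,0,-1]
  ]
}}

```text
time: 7.08
position: [0.4912, 0.3025, 0.2295]
orientation: [2.677, 1.644, 0.001]
wrist_force: [1.0, -0.2, -2.5]
grip_width: 0.51
finger_force: 30.0
```

>>> {"method": "apply_moves", "body": {
  "series": [
    [0,0,0,-1],
    [0,0,0,-1],
    [0,0,0,-1],
    [0,0,0,0],
    [0,0,0,0]
  ]
}}

```text
time: 7.7
position: [0.4913, 0.3025, 0.2291]
orientation: [2.285, 2.156, 0.0]
wrist_force: [0.4, -0.1, -2.5]
grip_width: 0.509
finger_force: 30.0
```

```bash
python3 - <<'E'
from h import *
go(.5142,-.0266,.13,86.8)
print(readout.get_state()['joints'].round(2))
E
```

```text
t 7.7 tcp [0.4913 0.3025 0.2291] psi 86.69 F [ 0.4 -0.1 -2.5] w 0.509 | turn -0.01 x -10.91 y 1.37 z 3.3
[0.35 0.45 1.38 0.   1.32 0.41]
```

>>> {"method": "apply_moves", "body": {
  "series": [
    [-1,0.12,0,0],
    [-1,0.12,0,0],
    [-1,0.12,0,0],
    [-1,0.12,0,0],
    [-1,0.12,0,0]
  ]
}}

```text
time: 8.32
position: [0.501, 0.1507, 0.229]
orientation: [2.284, 2.157, 0.0]
wrist_force: [1.1, 0.5, -3.1]
grip_width: 0.507
finger_force: 30.0
```

>>> {"method": "apply_moves", "body": {
  "series": [
    [-1,0.12,0,0],
    [-1,0.12,0,0],
    [-1,0.12,0,0],
    [-1,0.12,0,0],
    [-1,0.12,0.5,0]
  ]
}}

```text
time: 8.95
position: [0.5112, -0.0001, 0.2146]
orientation: [2.283, 2.155, 0.002]
wrist_force: [0.7, 0.3, -2.5]
grip_width: 0.509
finger_force: 30.0
```

>>> {"method": "apply_moves", "body": {
  "series": [
    [-0.9,0.15,0.8,0],
    [0,0,1,0],
    [0,0,1,0],
    [0,0,0,0],
    [0,0,0,0]
  ]
}}

```text
time: 9.57
position: [0.5144, -0.0264, 0.131]
orientation: [2.281, 2.157, 0.002]
wrist_force: [-0.2, -0.0, -1.4]
grip_width: 0.505
finger_force: 30.0
```

```bash
python3 - <<'E'
from h import *
go(.5142,-.0266,.082,86.8)
a=snap('side','s1.png')[:,:,::-1];b=snap('top','t1.png')[:,:,::-1]
f=lambda i:cv2.resize(i,None,fx=3,fy=3,interpolation=cv2.INTER_CUBIC)
cv2.imwrite('pics/c3.png',np.hstack([f(a[150:350,205:338]),f(b[110:310,250:383])])[:600,:800])
E
```

```text
t 9.57 tcp [ 0.5144 -0.0264  0.131 ] psi 86.8 F [-0.2 -0.  -1.4] w 0.505 | turn 0.0 x -0.01 y -0.01 z 1.63
```

View pics/c3.png

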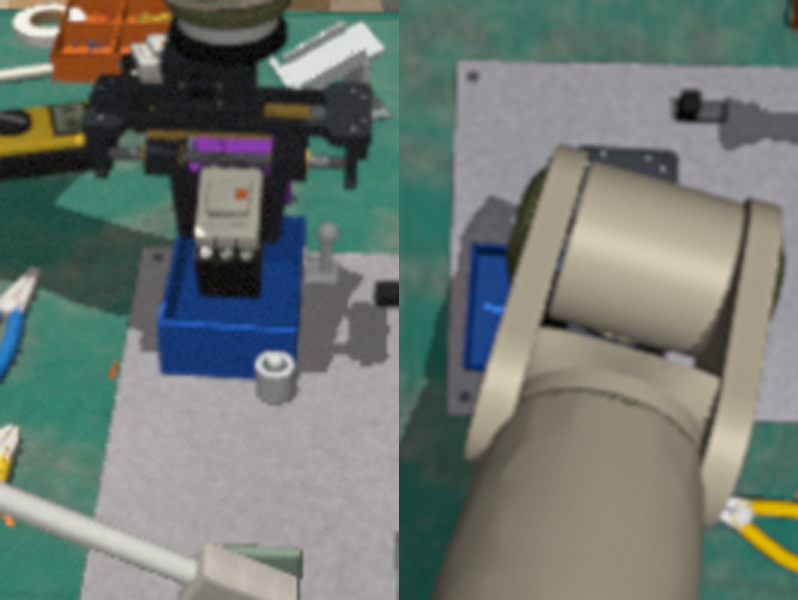

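The side view shows the contactor hanging over the tray, its top leaning towards the pin as expected, and centred between the walls. I'll lower it slowly to edge contact.

>>> {"method": "apply_moves", "body": {
  "series": [
    [0,0,0.8,0],
    [0,0,0.6,0],
    [0,0,0.15,0],
    [0,0,0.1,0],
    [0,0,0,0]
  ]
}}

```text
time: 10.3
position: [0.5142, -0.0262, 0.081]
orientation: [2.281, 2.159, 0.002]
wrist_force: [0.8, 3.4, 1.0]
grip_width: 0.508
finger_force: 30.0
```

>>> {"method": "apply_moves", "body": {
  "series": [
    [0,0,0.05,0],
    [0,0,0.05,0],
    [0,0,0.05,0],
    [0,0,0,0],
    [0,0,0,0]
  ]
}}

```text
time: 10.92
position: [0.5146, -0.0255, 0.078]
orientation: [2.281, 2.159, 0.004]
wrist_force: [-5.0, 11.5, 23.1]
grip_width: 0.509
finger_force: 30.0
```

>>> {"method": "apply_moves", "body": {
  "series": [
    [0.21,0,0.02,0],
    [0.21,0,0.05,0],
    [0,0,0,0],
    [0.2,0,0.08,0],
    [0,0,0,0]
  ]
}}

```text
time: 11.55
position: [0.5153, -0.0079, 0.0715]
orientation: [2.28, 2.159, 0.001]
wrist_force: [1.4, 0.1, 3.7]
grip_width: 0.504
finger_force: 30.0
```

```bash
python3 - <<'E'
from h import *
go(.5142,-.0266,.082,86.8)
a=snap('side','s2.png')[:,:,::-1]
f=lambda i:cv2.resize(i,None,fx=4,fy=4,interpolation=cv2.INTER_CUBIC)
cv2.imwrite('pics/c4.png',f(a[190:310,230:350]))
E
```

```text
t 11.55 tcp [ 0.5153 -0.0079  0.0715] psi 86.86 F [1.4 0.1 3.7] w 0.504 | turn 0.01 x -0.62 y -0.0 z -0.35
```

View pics/c4.png

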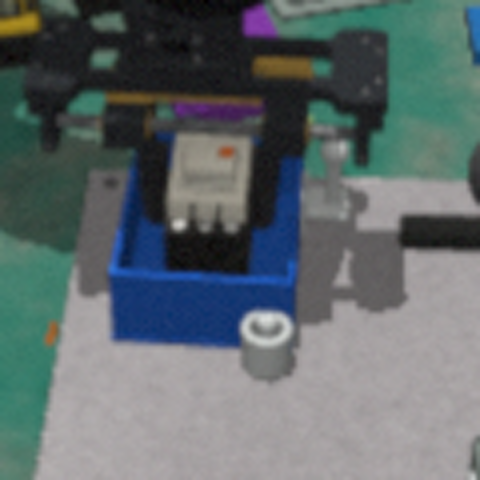

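```bash
python3 - <<'E'
from h import *
s=cam('side');st=readout.get_state();G=st['position']+[0,0,.002]
for deg in(0,5,10,15,25):
    M=R.from_euler('z',np.radians(86.8)).as_matrix()@R.from_euler('y',-np.radians(deg)).as_matrix()
    P=[G+M@(np.array(q)-[-.001,0,.0627]) for q in((.028,0,.088),(.028,0,.076),(-.028,0,.088),(-.028,0,.076),(-.041,0,.052),(-.041,0,0))]
    print(deg,((proj(s,P)-[230,190]+.5)*4-.5)[:,1].round(0),'lowest z',round(P[5][2],4))
E
```

```text
0 [120. 137. 181. 199. 249. 321.] lowest z 0.0108
5 [119. 135. 187. 204. 253. 319.] lowest z 0.0076
10 [118. 133. 194. 209. 256. 315.] lowest z 0.0048
15 [118. 132. 200. 213. 259. 311.] lowest z 0.0026
25 [120. 130. 211. 221. 262. 300.] lowest z -0.0002
```

```bash
python3 - <<'E'
from h import *
s=cam('side')
def f(tcp,deg,h=.0627):
    G=np.array(tcp)+[0,0,.002];M=R.from_euler('z',np.radians(86.8)).as_matrix()@R.from_euler('y',-np.radians(deg)).as_matrix()
    return proj(s,[G+M@(np.array(q)-[-.001,0,h]) for q in((.028,0,.082),(-.035,0,.06),(-.035,0,.052),(-.041,0,0))])[:,1].round(1)
print(f([.5144,-.0264,.131],25))
for d in(0,5,10,15,20):print(d,f([.5153,-.0079,.0715],d),f([.5153,-.0079,.0715],d,.057))
E
```

```text
[202.9 234.6 236.4 249.7]
0 [221.8 247.3 250.1 269.9] [219.7 245.2 248.1 268. ]
5 [221.4 248.2 250.9 269.3] [219.5 246.3 249.  267.5]
10 [221.1 249.1 251.5 268.4] [219.3 247.4 249.8 266.8]
15 [220.9 249.9 252.  267.3] [219.3 248.3 250.5 265.9]
20 [220.8 250.5 252.3 266. ] [219.4 249.2 251.  264.8]
```

The screw-to-top spacing (22.7 px) and the TCP height of 0.0715 both say the contactor is upright to within a couple of degrees. I'll press it down a touch and release.

>>> {"method": "apply_moves", "body": {
  "series": [
    [0.1,0,0.04,0],
    [0,0,0.04,0],
    [0,0,0.03,0],
    [0,0,0,0],
    [0,0,0,0]
  ]
}}

```text
time: 12.22
position: [0.5152, -0.0037, 0.0689]
orientation: [-2.282, -2.159, -0.003]
wrist_force: [-0.9, 6.6, 13.0]
grip_width: 0.507
finger_force: 30.0
```

>>> {"method": "apply_moves", "body": {
  "series": [
    [0,0,0,0],
    [0,0,0,0],
    [0,0,0,0],
    [0,0,0,0],
    [0,0,0,0]
  ],
  "gripper": 0.2
}}

```text
time: 12.85
position: [0.5149, -0.0047, 0.0678]
orientation: [-2.282, -2.159, 0.0]
wrist_force: [-0.1, -0.4, 0.1]
grip_width: 0.599
finger_force: 0.0
```

>>> {"method": "apply_moves", "body": {
  "series": [
    [0,0,-0.3,0],
    [0,0,-0.7,0],
    [0,0,-1,0],
    [0,0,-1,0],
    [0,0,-1,0]
  ]
}}

```text
time: 13.48
position: [0.5148, -0.0047, 0.1896]
orientation: [2.281, 2.159, 0.001]
wrist_force: [0.6, -0.4, -0.2]
grip_width: 0.597
finger_force: 0.0
```

```bash
python3 - <<'E'
from h import *
go(.43,.05,.2,86.8)
a=snap('side','s3.png')[:,:,::-1];c=cam('wrist');b=snap('wrist','w3.png')[:,:,::-1]
f=lambda i,k:cv2.resize(i,None,fx=k,fy=k,interpolation=cv2.INTER_CUBIC)
cv2.imwrite('pics/c5.png',np.hstack([f(a[190:310,230:330],4),f(b,1.0)[0:480,100:500][:480] if 0 else cv2.copyMakeBorder(b[:,90:480],0,60,0,0,0)]))
E
```

```text
t 13.47 tcp [ 0.5148 -0.0047  0.1896] psi 86.84 F [ 0.6 -0.4 -0.2] w 0.597 | turn 0.01 x 1.66 y -2.93 z -0.35
```

View pics/c5.png

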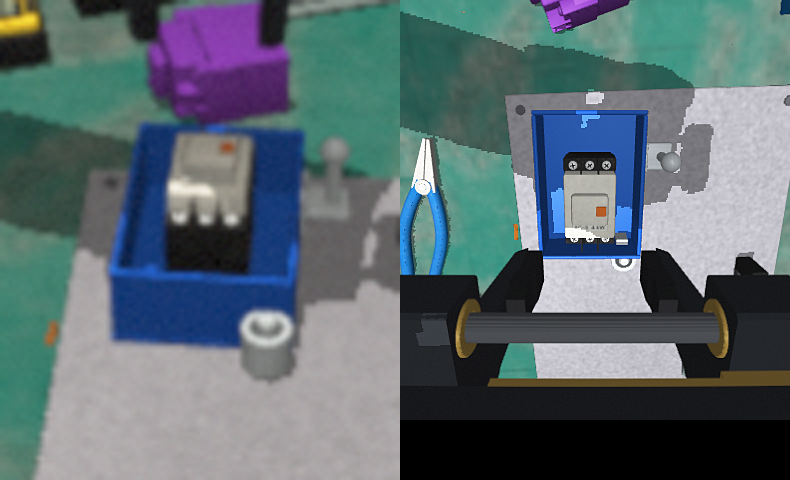

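The contactor stands upright in the tray and the ball is clear at (670,160). Next I'll close the fingers and come down outside the tray's robot-facing side.

>>> {"method": "apply_moves", "body": {
  "series": [
    [0.36,-0.6,0,0],
    [0.36,-0.6,0,0],
    [0.36,-0.6,0,0],
    [0.36,-0.6,0,0],
    [0.36,-0.6,0,0]
  ],
  "gripper": -1
}}

```text
time: 14.2
position: [0.4271, 0.0546, 0.1874]
orientation: [-2.281, -2.159, 0.001]
wrist_force: [-0.4, -0.6, -0.1]
grip_width: 0.057
finger_force: 0.0
```

>>> {"method": "apply_moves", "body": {
  "series": [
    [0,0,1,0],
    [0,0,1,0],
    [0,0,1,0],
    [0,0,1,0],
    [0,0,0,0]
  ]
}}

```text
time: 14.82
position: [0.4267, 0.0543, 0.0664]
orientation: [-2.279, -2.157, 0.004]
wrist_force: [0.4, -0.9, 0.5]
grip_width: 0.005
finger_force: 0.0
```

```bash
python3 - <<'E'
from h import *
go(.431,.0532,.056,86.8)
E
```

```text
t 14.82 tcp [0.4267 0.0543 0.0664] psi 86.83 F [ 0.4 -0.9  0.5] w 0.005 | turn 0.0 x -0.03 y 0.15 z 0.35
```

>>> {"method": "apply_moves", "body": {
  "series": [
    [0,0,0.35,0],
    [0,0.3,0,0],
    [0,0.3,0,0],
    [0,0.1,0,0],
    [0,0.1,0,0]
  ]
}}

```text
time: 15.45
position: [0.4523, 0.0529, 0.0576]
orientation: [2.282, 2.159, 0.0]
wrist_force: [0.0, -0.2, 1.3]
grip_width: 0.005
finger_force: 0.0
```

>>> {"method": "apply_moves", "body": {
  "series": [
    [0.23,0.29,0,0.5],
    [0.23,0.28,0,0.5],
    [0.23,0.28,0,0.5],
    [0.23,0.28,0,0.5],
    [0.23,0.28,0,0.5]
  ]
}}

```text
time: 16.08
position: [0.4995, 0.0788, 0.0574]
orientation: [-2.623, -1.727, 0.002]
wrist_force: [-3.4, 1.0, 1.9]
grip_width: 0.006
finger_force: 1.8
```

```bash
cat >> h.py <<'E'
def trayrel(pin=(.5477,-.0715)):
    st=readout.get_state();M=R.from_rotvec(st['orientation']).as_matrix();f=np.arctan2(M[1,0],M[0,0])
    d=st['position'][:2]-np.array(pin);ex=np.array([np.cos(f),np.sin(f)]);ey=np.array([-ex[1],ex[0]])
    print('tool in its own-yaw pin frame',round(d@ex,4),round(d@ey,4),'psi',round(np.degrees(f),1),st['position'].round(4),st['wrist_force'].round(1))
E
python3 - <<'E'
from h import *
trayrel();snap('side','s4.png')
E
```

```text
tool in its own-yaw pin frame 0.119 0.1036 psi 66.7 [0.4995 0.0788 0.0574] [-3.4  1.   1.9]
```

>>> {"method": "apply_moves", "body": {
  "series": [
    [0.23,0.28,0,0.5],
    [0.23,0.28,0,0.5],
    [0.23,0.28,0,0.5],
    [0.23,0.28,0,0.5],
    [0.23,0.28,0,0.5]
  ]
}}

```text
time: 16.75
position: [0.5532, 0.0864, 0.0573]
orientation: [-2.883, -1.247, 0.002]
wrist_force: [-2.5, 1.1, 1.9]
grip_width: 0.004
finger_force: 1.3
```

>>> {"method": "apply_moves", "body": {
  "series": [
    [0.23,0.28,0,0.5],
    [0.23,0.28,0,0.5],
    [0.23,0.28,0,0.5],
    [0.23,0.28,0,0.5],
    [0.23,0.28,0,0.5]
  ]
}}

```text
time: 17.38
position: [0.6063, 0.0754, 0.0573]
orientation: [-3.055, -0.727, 0.001]
wrist_force: [-1.5, 2.2, 0.0]
grip_width: 0.006
finger_force: 1.3
```

>>> {"method": "apply_moves", "body": {
  "series": [
    [0.23,0.28,0,0.5],
    [0.23,0.28,0,0.5],
    [0.23,0.28,0,0.5],
    [0.23,0.28,0,0.5],
    [0,0,0,0]
  ]
}}

```text
time: 18.0
position: [0.6442, 0.0533, 0.0573]
orientation: [3.127, 0.298, 0.0]
wrist_force: [-0.7, 0.7, -0.4]
grip_width: 0.003
finger_force: 0.0
```

```bash
python3 - <<'E'
from h import *
trayrel();snap('side','s5.png');snap('top','t5.png')
E
```

```text
tool in its own-yaw pin frame 0.1183 0.1043 psi 10.9 [0.6442 0.0533 0.0573] [-0.7  0.7 -0.4]
```

>>> {"method": "apply_moves", "body": {
  "series": [
    [0.23,0.28,0,0.5],
    [0.23,0.28,0,0.5],
    [0.12,0.14,0,0.25],
    [0.06,0.07,0,0.12],
    [0,0,0,0]
  ]
}}

```text
time: 18.73
position: [0.6658, 0.0331, 0.0574]
orientation: [3.141, -0.002, -0.0]
wrist_force: [0.3, 0.1, 0.1]
grip_width: 0.007
finger_force: 0.2
```

```bash
python3 - <<'E'
from h import *
trayrel()
E
```

```text
tool in its own-yaw pin frame 0.118 0.1048 psi -0.1 [0.6658 0.0331 0.0574] [0.3 0.1 0.1]
```

>>> {"method": "apply_moves", "body": {
  "series": [
    [0,0.05,0,0],
    [0,0.05,0,0],
    [0,0.03,0,0],
    [0,0,0,0],
    [0,0,0,0]
  ]
}}

```text
time: 19.35
position: [0.666, 0.0292, 0.0576]
orientation: [3.142, -0.003, 0.001]
wrist_force: [2.1, 3.1, -0.5]
grip_width: 0.008
finger_force: 1.3
```

>>> {"method": "apply_moves", "body": {
  "series": [
    [0,0.03,0,0],
    [0,0.03,0,0],
    [0,0.03,0,0],
    [0,0,0,0],
    [0,0,0,0]
  ]
}}

```text
time: 19.98
position: [0.6662, 0.0266, 0.0577]
orientation: [-3.141, 0.003, -0.002]
wrist_force: [2.7, 4.2, -0.7]
grip_width: 0.001
finger_force: 2.0
```

>>> {"method": "apply_moves", "body": {
  "series": [
    [0,0.03,0,0],
    [0,0.03,0,0],
    [0,0,0,0],
    [0,0,0,0],
    [0,0,0,0]
  ]
}}

```text
time: 20.6
position: [0.6663, 0.0249, 0.0577]
orientation: [-3.141, 0.003, -0.002]
wrist_force: [3.4, 5.3, 0.2]
grip_width: 0.006
finger_force: 2.2
```

```bash
python3 - <<'E'
from h import *
trayrel();a=snap('side','s6.png');b=snap('top','t6.png')
for n,r in(('side',(.6577,-.1035,.0715)),('top',(.6577,-.1035,.0715))):
    print(n,proj(cam(n),[r]).round(1))
E
```

```text
tool in its own-yaw pin frame 0.1184 0.0967 psi -0.1 [0.6663 0.0249 0.0577] [3.4 5.3 0.2]
side [[351.  267.6]]
top [[350.7 153.3]]
```

>>> {"method": "apply_moves", "body": {
  "series": [
    [0,-0.3,0,0],
    [0,-0.7,0,0],
    [0,-0.2,-1,0],
    [0,0,-1,0],
    [0,0,-1,0]
  ]
}}

```text
time: 21.32
position: [0.6656, 0.0621, 0.1482]
orientation: [3.141, -0.002, -0.001]
wrist_force: [-0.2, -0.2, 0.3]
grip_width: 0.006
finger_force: 0.0
```

>>> {"method": "apply_moves", "body": {
  "series": [
    [-1,0,-1,0],
    [-1,0,-1,0],
    [-1,0,-1,0],
    [-1,0,-1,0],
    [0,0,0,0]
  ],
  "gripper": -0.2
}}

```text
time: 21.95
position: [0.5454, 0.062, 0.2699]
orientation: [3.141, -0.002, 0.006]
wrist_force: [0.4, 0.1, -0.4]
grip_width: 0.398
finger_force: 0.0
```

```bash
python3 - <<'E'
from h import *
st=readout.get_state();np.save('st7.npy',np.r_[st['position'],st['orientation']]);c=cam('wrist',st);w=snap('wrist','w7.png');a=snap('side','s7.png');b=snap('top','t7.png')
trayrel()
print('ball/hinge in wrist',proj(c,[(.6577,-.1035,.0715),(.6577,-.2335,.095)]).round(0))
print('top',proj(cam('top'),[(.6577,-.1035,.0715),(.6577,-.2335,.095)]).round(0))
f=lambda i,k:cv2.resize(i[:,:,::-1],None,fx=k,fy=k,interpolation=cv2.INTER_CUBIC)
cv2.imwrite('pics/c7.png',np.vstack([np.hstack([f(a[190:340,280:420],2),f(b[110:260,260:440],2)[:300,:360]]),]))
A=np.zeros((600,800,3),np.uint8);A[:300,:280]=f(a[190:340,280:420],2);A[:300,300:660]=f(b[110:260,260:440],2);A[300:600,:400]=f(w,300/420);
cv2.imwrite('pics/c7.png',A)
E
```

```text
tool in its own-yaw pin frame -0.0018 0.1329 psi -0.1 [0.5461 0.0614 0.2663] [0.4 1.2 0. ]
ball/hinge in wrist [[444.  81.]
 [591.  80.]]
top [[351. 153.]
 [409. 151.]]
```

```bash
python3 - <<'E'
import cv2,numpy as np
f=lambda n:cv2.imread('pics/'+n)
g=lambda i:cv2.resize(i,None,fx=2,fy=2,interpolation=cv2.INTER_CUBIC)
A=np.zeros((600,800,3),np.uint8);A[:300,:280]=g(f('s7.png')[190:340,280:420]);A[:300,300:660]=g(f('t7.png')[110:260,260:440]);A[300:,:720]=g(f('w7.png')[30:180,200:560])
cv2.imwrite('pics/c8.png',A)
E
```

```text
(no output)
```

View pics/c8.png

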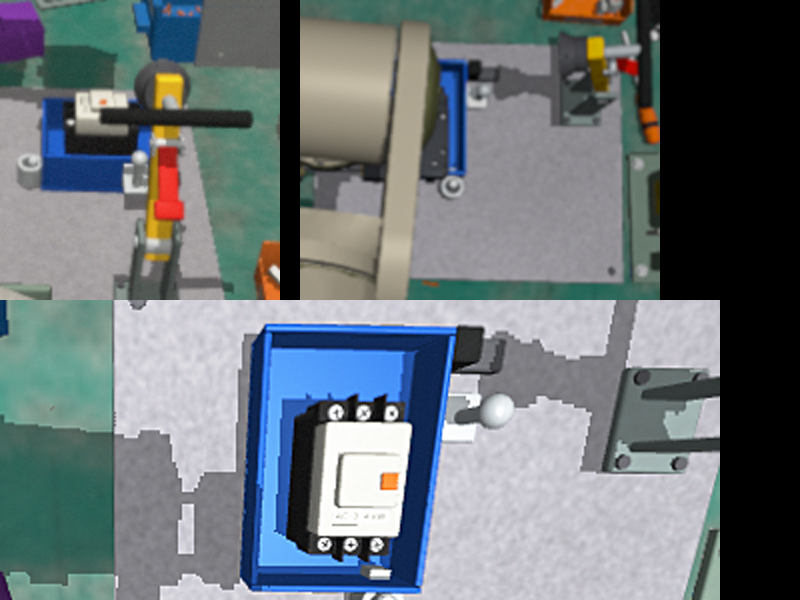

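Wrist view: the tray lies against the black stop at (468,345) with the contactor standing in it, and the ball is at (496,411). Side view: the bar runs from (103,115) to (250,119). Now I'll turn these into numbers.

```bash
python3 - <<'E'
from h import *
np.set_printoptions(precision=4,suppress=True)
v=np.load('st7.npy');c=cam('wrist',{'position':v[:3],'orientation':v[3:]});s=cam('side');t=cam('top')
w=lambda x,y:((x+.5)/2-.5+200,(y-300+.5)/2-.5+30);sd=lambda x,y:((x+.5)/2-.5+280,(y+.5)/2-.5+190);tp=lambda x,y:((x-300+.5)/2-.5+260,(y+.5)/2-.5+110)
print('ball',onz(c,*w(496,411),.0715),tri(ray(c,*w(496,411)),ray(s,*sd(139,158))))
q=[onz(c,*w(*p),.056)[:2] for p in((456,328),(266,325),(243,585),(420,590))];print('tray',*q)
d=q[0]-q[3];print('yaw',np.degrees(np.arctan2(d[1],d[0])),np.degrees(np.arctan2(*(q[1]-q[2])[::-1])),'centre',np.mean(q,0))
print('stop corner',onz(c,*w(485,326),.052),onz(c,*w(456,329),.052))
print('foot of mast',*[onz(c,*w(*p),.012)[:2] for p in((641,377),(622,463))])
H=np.array([.6566,-.2343,.095])
bar=lambda th,x:H+[x,.130*np.cos(th)-.045*np.sin(th),.130*np.sin(th)+.045*np.cos(th)]
for th in(1.1,1.2,1.25,1.3,1.35,1.4):
    P=[bar(th,x) for x in(-.058,.058)];print(th,proj(s,P).round(1).ravel(),proj(t,P).round(1).ravel(),P[0])
print('obs',sd(103,115),sd(250,119),tp(648,8),tp(648,106))
E
```

```text
ball [ 0.654  -0.1077  0.0715] (array([ 0.6538, -0.1074,  0.0719]), [np.float64(0.00016242873714782948), np.float64(0.00016242873714800501)])
tray [ 0.6953 -0.0887] [0.6963 0.0094] [0.5616 0.0164] [ 0.5586 -0.0867]
yaw -0.8531276256064688 -2.9346892739150476 centre [ 0.6279 -0.0374]
stop corner [ 0.6972 -0.1056  0.052 ] [ 0.6957 -0.0905  0.052 ]
foot of mast [ 0.6791 -0.2232] [ 0.63   -0.2223]
1.1 [330.3 239.6 403.7 240.6] [422.3 162.8 420.1 104.9] [ 0.5986 -0.2154  0.2313]
1.2 [330.9 244.5 405.6 245.5] [429.6 162.7 427.3 104.7] [ 0.5986 -0.2291  0.2325]
1.25 [331.2 247.3 406.6 248.3] [433.2 162.7 430.8 104.7] [ 0.5986 -0.236   0.2326]
1.3 [331.4 250.3 407.5 251.3] [436.7 162.7 434.2 104.8] [ 0.5986 -0.2429  0.2323]
1.35 [331.7 253.5 408.4 254.5] [440.1 162.8 437.6 104.9] [ 0.5986 -0.2497  0.2317]
1.4 [332.  257.  409.2 258. ] [443.4 163.  440.8 105.1] [ 0.5986 -0.2565  0.2308]
obs (331.25, 247.25) (404.75, 249.25) (433.75, 113.75) (433.75, 162.75)
```

>>> {"method": "apply_moves", "body": {
  "series": [
    [0,0,-1,0],
    [0,0.5,-0.8,0],
    [0.3,1,0,0],
    [0.3,1,0,0],
    [0.3,1,0,0]
  ],
  "gripper": 0
}}

```text
time: 22.72
position: [0.5735, -0.045, 0.3197]
orientation: [-3.141, 0.003, 0.004]
wrist_force: [-0.5, -0.9, 0.6]
grip_width: 0.499
finger_force: 0.0
```

>>> {"method": "apply_moves", "body": {
  "series": [
    [0.3,1,0,0],
    [0.3,1,0,0],
    [0.3,1,0,0],
    [0.3,1,0,0],
    [0.26,1,0,0]
  ]
}}

```text
time: 23.35
position: [0.617, -0.1953, 0.3193]
orientation: [-3.14, 0.003, 0.004]
wrist_force: [0.2, 0.5, 0.8]
grip_width: 0.502
finger_force: 0.0
```

>>> {"method": "apply_moves", "body": {
  "series": [
    [0,1,0,0],
    [0,0.45,0,0],
    [0,0,0,0],
    [0,0,0,0],
    [0,0,0,0]
  ]
}}

```text
time: 23.98
position: [0.6163, -0.2367, 0.3217]
orientation: [3.142, -0.002, 0.0]
wrist_force: [-0.6, 0.0, -0.6]
grip_width: 0.5
finger_force: 0.0
```

```bash
python3 - <<'E'
from h import *
go(.6168,-.237,.2305,0)
c=cam('wrist');w=snap('wrist','w9.png')
# black bar / yellow arm stats in the wrist view
print(proj(c,[(.5968,-.237,.2325),(.7128,-.237,.2325),(.6548,-.2363,.095)]).round(0))
hsv=cv2.cvtColor(w,cv2.COLOR_RGB2HSV)
for n,lo,hi in(('yellow',(20,120,90),(32,255,255)),('red',(0,180,90),(6,255,255))):
    m=cv2.inRange(hsv,lo,hi);k,l,st,ce=cv2.connectedComponentsWithStats(m)
    print(n,[(st[i].tolist(),ce[i].round(0).tolist()) for i in range(1,k) if st[i][4]>60])
E
```

```text
t 23.98 tcp [ 0.6163 -0.2367  0.3217] psi -0.06 F [-0.6  0.  -0.6] w 0.5 | turn -0.01 x 0.02 y 0.01 z 3.04
[[282. 245.]
 [282.  87.]
 [281. 151.]]
yellow [([406, 45, 18, 30, 127], [417.0, 61.0]), ([206, 144, 67, 43, 1231], [229.0, 165.0]), ([163, 301, 12, 57, 305], [167.0, 331.0]), ([387, 301, 14, 57, 297], [396.0, 331.0]), ([267, 343, 48, 13, 285], [295.0, 347.0]), ([159, 371, 347, 15, 3125], [358.0, 380.0])]
red [([393, 52, 12, 27, 72], [399.0, 66.0]), ([292, 147, 26, 25, 518], [305.0, 159.0])]
```

```bash
python3 - <<'E'
import cv2,numpy as np
g=cv2.cvtColor(cv2.imread('pics/w9.png'),cv2.COLOR_BGR2GRAY)
for r in(95,110,125,190,205,220,235):
    d=g[r,230:340]<50;e=np.flatnonzero(np.diff(np.r_[0,d.astype(int),0]));print(r,(e+230).tolist())
E
```

```text
95 [274, 283, 284, 286, 288, 294]
110 [274, 293]
125 [274, 281, 282, 283, 287, 293]
190 [273, 291]
205 [273, 291]
220 [273, 290, 320, 321]
235 [273, 290]
```

The bar is centred at column 282, as predicted. I'll descend and pinch it.

>>> {"method": "apply_moves", "body": {
  "series": [
    [0,0,1,0],
    [0,0,1,0],
    [0,0,0.7,0],
    [0,0,0.3,0],
    [0,0,0,0]
  ]
}}

```text
time: 24.65
position: [0.6162, -0.2375, 0.2316]
orientation: [-3.142, 0.003, 0.0]
wrist_force: [0.2, -0.1, -0.1]
grip_width: 0.497
finger_force: 0.0
```

>>> {"method": "apply_moves", "body": {
  "series": [
    [0,0,0,0],
    [0,0,0,0],
    [0,0,0,0],
    [0,0,0,0],
    [0,0,0,0]
  ],
  "gripper": -1
}}

```text
time: 25.28
position: [0.6162, -0.2374, 0.2317]
orientation: [-3.141, 0.003, -0.001]
wrist_force: [-0.5, 3.4, 3.0]
grip_width: 0.141
finger_force: 29.6
```

```bash
python3 - <<'E'
from h import *
go(.6168,-.237,.2305,0)
H=np.array([-.2363,.095]);p=readout.get_state()['position'];d=np.array([p[1],p[2]+.002])-H
th0=np.arctan2(d[1],d[0])-np.arctan2(.045,.130);print('r',np.hypot(*d),'th',th0)
th=1.24;prev=None
for t in np.r_[np.arange(1.24,0,-.124),0,-.02]:
    y=.130*np.cos(t)-.045*np.sin(t);z=.130*np.sin(t)+.045*np.cos(t)
    if prev: print(round(t,3),'tool y',round(-(y-prev[0])/.03,2),'z',round(-(z-prev[1])/.03,2),'world y,z',round(H[0]+y,4),round(H[1]+z-.002,4))
    prev=(y,z)
E
```

```text
t 25.27 tcp [ 0.6162 -0.2374  0.2317] psi -0.11 F [-0.5  3.4  3. ] w 0.141 | turn -0.01 x 0.02 y -0.01 z 0.04
r 0.13874824417437737 th 1.2455224848184567
1.116 tool y -0.57 z 0.03 world y,z -0.2196 0.2296
0.992 tool y -0.56 z 0.1 world y,z -0.2029 0.2264
0.868 tool y -0.54 z 0.17 world y,z -0.1866 0.2213
0.744 tool y -0.52 z 0.24 world y,z -0.1711 0.2142
0.62 tool y -0.48 z 0.3 world y,z -0.1566 0.2052
0.496 tool y -0.44 z 0.36 world y,z -0.1434 0.1944
0.372 tool y -0.39 z 0.41 world y,z -0.1315 0.1822
0.248 tool y -0.34 z 0.45 world y,z -0.1213 0.1685
0.124 tool y -0.28 z 0.49 world y,z -0.1129 0.1537
0.0 tool y -0.22 z 0.52 world y,z -0.1063 0.138
-0.02 tool y -0.03 z 0.09 world y,z -0.1054 0.1354
```

>>> {"method": "apply_moves", "body": {
  "series": [
    [0,-0.57,0.03,0],
    [0,-0.56,0.1,0],
    [0,-0.54,0.17,0],
    [0,-0.52,0.24,0],
    [0,0,0,0]
  ]
}}

```text
time: 25.9
position: [0.6169, -0.1712, 0.2139]
orientation: [3.141, -0.002, 0.002]
wrist_force: [8.9, 0.5, -6.9]
grip_width: 0.143
finger_force: 30.4
```

>>> {"method": "apply_moves", "body": {
  "series": [
    [0,-0.48,0.3,0],
    [0,-0.44,0.36,0],
    [0,-0.39,0.41,0],
    [0,-0.34,0.45,0],
    [0,0,0,0]
  ]
}}

```text
time: 26.52
position: [0.6172, -0.1233, 0.1683]
orientation: [3.139, -0.004, 0.004]
wrist_force: [10.3, -6.5, -9.5]
grip_width: 0.14
finger_force: 30.5
```

>>> {"method": "apply_moves", "body": {
  "series": [
    [0,-0.14,0.24,0],
    [0,-0.14,0.25,0],
    [0,0,0,0],
    [0,0,0,0],
    [0,0,0,0]
  ]
}}

```text
time: 27.15
position: [0.6174, -0.1157, 0.1545]
orientation: [3.138, -0.005, 0.005]
wrist_force: [8.5, -7.6, -6.1]
grip_width: 0.14
finger_force: 30.2
```

```bash
python3 - <<'E'
from h import *
st=readout.get_state();p=st['position'];H=np.array([-.2363,.095]);d=np.array([p[1],p[2]+.002])-H
print('r',np.hypot(*d),'th',np.arctan2(d[1],d[0])-np.arctan2(.045,.130),st['wrist_force'],st['wrist_torque'])
E
```

```text
r 0.1353825315834613 th 0.13796959359615296 [ 8.54948401 -7.6140928  -6.10501095] [-1.53353776 -1.31504279 -0.07846765]
```

>>> {"method": "apply_moves", "body": {
  "series": [
    [0,-0.05,0.18,0],
    [0,-0.05,0.18,0],
    [0,-0.04,0.12,0],
    [0,0,0,0],
    [0,0,0,0]
  ]
}}

```text
time: 27.78
position: [0.6175, -0.1101, 0.1409]
orientation: [3.14, -0.004, 0.006]
wrist_force: [7.4, -1.6, 0.2]
grip_width: 0.133
finger_force: 29.7
```

>>> {"method": "apply_moves", "body": {
  "series": [
    [0,0,0.05,0],
    [0,0,0.05,0],
    [0,0,0.05,0],
    [0,0,0,0],
    [0,0,0,0]
  ]
}}

```text
time: 28.4
position: [0.6175, -0.1088, 0.1369]
orientation: [-3.141, 0.003, -0.006]
wrist_force: [5.8, 5.5, 5.0]
grip_width: 0.136
finger_force: 29.3
```

>>> {"method": "apply_moves", "body": {
  "series": [
    [0,0,0.05,0],
    [0,0,0.05,0],
    [0,0,0.05,0],
    [0,0,0,0],
    [0,0,0,0]
  ]
}}

```text
time: 29.02
position: [0.6177, -0.1084, 0.1353]
orientation: [-3.141, 0.002, -0.009]
wrist_force: [-2.7, 8.8, 24.3]
grip_width: 0.133
finger_force: 27.7
```

>>> {"method": "apply_moves", "body": {
  "series": [
    [0,0,0.05,0],
    [0,0,0.05,0],
    [0,0,0,0],
    [0,0,0,0],
    [0,0,0,0]
  ]
}}

```text
time: 29.65
position: [0.6179, -0.1084, 0.133]
orientation: [-3.142, 0.002, -0.01]
wrist_force: [-3.4, 11.1, 29.0]
grip_width: 0.13
finger_force: 27.3
```

>>> {"method": "apply_moves", "body": {
  "series": [
    [0,0,-0.05,0],
    [0,0,0,0],
    [0,0,0,0],
    [0,0,-0.5,0],
    [0,0,-1,0]
  ],
  "gripper": 0
}}

```text
time: 30.28
position: [0.616, -0.1099, 0.1753]
orientation: [-3.141, 0.004, 0.003]
wrist_force: [-0.7, -0.3, 0.5]
grip_width: 0.502
finger_force: 0.0
```

>>> {"method": "apply_moves", "body": {
  "series": [
    [0,0,-1,0],
    [0,0,-0.5,0],
    [0,1,0,0],
    [0,0,0,0],
    [0,0,0,0]
  ],
  "gripper": -1
}}

```text
time: 30.9
position: [0.6162, -0.1394, 0.2197]
orientation: [-3.141, 0.003, 0.001]
wrist_force: [-0.3, 1.1, 0.4]
grip_width: 0.004
finger_force: 0.0
```

```bash
python3 - <<'E'
from h import *
go(.6548,-.198,.165,0)
c=cam('wrist');w=snap('wrist','w10.png');a=snap('side','s10.png')
hs=lambda i:cv2.cvtColor(i,cv2.COLOR_RGB2HSV)
for nm,i in(('w',w),('s',a)):
  for n,lo,hi in(('yellow',(20,120,90),(32,255,255)),('red',(0,180,90),(6,255,255))):
    m=cv2.inRange(hs(i),lo,hi);k,l,st,ce=cv2.connectedComponentsWithStats(m)
    print(nm,n,[(st[j].tolist()) for j in range(1,k) if st[j][4]>60])
H=np.array([.6548,-.2375,.095]);s=cam('side')
for al in(0,.45,.6): 
    P=[H+[0,.095-.062*np.cos(al),.017+.062*np.sin(al)],H+[0,.095,.015]];print(al,'lever tip,pivot side',proj(s,P).round(0).ravel(),'wrist',proj(c,P).round(0).ravel())
print('bar side, down',proj(s,[H+[x,.13,.045] for x in(-.058,.058)]).round(1).ravel())
g=cv2.cvtColor(a,cv2.COLOR_RGB2GRAY)
for u in(335,340,390,395):
    d=g[170:260,u]<45;e=np.flatnonzero(np.diff(np.r_[0,d.astype(int),0]));print(u,(e+170).tolist(),proj(s,[H+[0,.13,.045]])[0].round(0))
E
```

```text
t 30.9 tcp [ 0.6162 -0.1394  0.2197] psi -0.12 F [-0.3  1.1  0.4] w 0.004 | turn -0.02 x 1.29 y 1.95 z 1.82
w yellow [[221, 148, 8, 27, 175], [248, 148, 33, 28, 845], [291, 149, 105, 29, 1403], [410, 153, 11, 26, 195], [251, 300, 6, 59, 225], [307, 300, 6, 58, 211], [286, 355, 17, 10, 133], [67, 367, 346, 19, 3166]]
w red [[287, 156, 74, 35, 1705]]
s yellow [[517, 110, 43, 46, 1586], [188, 185, 52, 19, 474], [346, 252, 13, 13, 89], [348, 270, 17, 35, 411], [451, 282, 18, 12, 116], [353, 311, 14, 9, 109], [145, 312, 42, 52, 441], [159, 318, 44, 52, 452], [269, 383, 31, 10, 283], [426, 387, 21, 14, 80]]
s red [[352, 267, 13, 7, 62], [448, 270, 20, 16, 237], [419, 376, 18, 15, 65]]
0 lever tip,pivot side [357. 289. 354. 266.] wrist [364. 167. 286. 167.]
0.45 lever tip,pivot side [359. 276. 354. 266.] wrist [365. 174. 286. 167.]
0.6 lever tip,pivot side [359. 270. 354. 266.] wrist [362. 176. 286. 167.]
bar side, down [322.8 241.9 383.3 242.8]
335 [170, 185, 205, 229, 241, 246, 258, 260] [353. 242.]
340 [170, 176, 178, 194, 205, 229, 241, 246, 258, 260] [353. 242.]
390 [] [353. 242.]
395 [] [353. 242.]
```

The bar row of 243.5 against 242 predicted shows the arm is down. The red lever is raised as expected. I'll move over the lever tip.

>>> {"method": "apply_moves", "body": {
  "series": [
    [0.5,0.7,0,0],
    [0.5,0.7,0,0],
    [0.29,0.55,0.5,0],
    [0,0,0.8,0],
    [0,0,0.3,0]
  ]
}}

```text
time: 31.62
position: [0.6546, -0.1977, 0.1704]
orientation: [-3.14, 0.002, 0.004]
wrist_force: [-0.4, 1.0, 0.3]
grip_width: 0.004
finger_force: 0.0
```

>>> {"method": "apply_moves", "body": {
  "series": [
    [0,0,0.2,0],
    [0,0,0.2,0],
    [0,0,0.2,0],
    [0,0,0.2,0],
    [0,0,0,0]
  ]
}}

```text
time: 32.25
position: [0.6547, -0.1982, 0.1473]
orientation: [-3.141, 0.003, 0.002]
wrist_force: [0.3, 0.8, -0.1]
grip_width: 0.006
finger_force: 0.0
```

```bash
python3 - <<'E'
from h import *
go(.6548,-.198,.132,0)
E
```

```text
t 32.25 tcp [ 0.6547 -0.1982  0.1473] psi -0.12 F [ 0.3  0.8 -0.1] w 0.006 | turn -0.01 x 0.0 y -0.01 z 0.51
```

>>> {"method": "apply_moves", "body": {
  "series": [
    [0,0,0.15,0],
    [0,0,0.15,0],
    [0,0,0.1,0],
    [0,0,0.06,0],
    [0,0,0,0]
  ]
}}

```text
time: 32.88
position: [0.6548, -0.1983, 0.1339]
orientation: [-3.141, 0.003, 0.001]
wrist_force: [-0.0, -0.1, 0.6]
grip_width: 0.007
finger_force: 0.0
```

>>> {"method": "apply_moves", "body": {
  "series": [
    [0,0,0.05,0],
    [0,0,0.05,0],
    [0,0,0.04,0],
    [0,0,0,0],
    [0,0,0,0]
  ]
}}

```text
time: 33.5
position: [0.6551, -0.1986, 0.132]
orientation: [3.141, -0.003, 0.002]
wrist_force: [-3.6, 1.6, 10.6]
grip_width: 0.003
finger_force: 5.6
```

>>> {"method": "apply_moves", "body": {
  "series": [
    [0,0,0.04,0],
    [0,0,0.03,0],
    [0,0,0,0],
    [0,0,0,0],
    [0,0,0,0]
  ]
}}

```text
time: 34.12
position: [0.6553, -0.1986, 0.1315]
orientation: [3.14, -0.003, 0.004]
wrist_force: [-8.9, 2.7, 20.7]
grip_width: 0.003
finger_force: 10.2
```

>>> {"method": "apply_moves", "body": {
  "series": [
    [0,0,-0.3,0],
    [0,0,-0.7,0],
    [0,0,-1,0],
    [0,0,-1,0],
    [0,0,-1,0]
  ]
}}

```text
time: 34.75
position: [0.6548, -0.1983, 0.2487]
orientation: [-3.141, 0.003, 0.0]
wrist_force: [0.3, -0.4, -0.8]
grip_width: 0.002
finger_force: 0.0
```

>>> {"method": "apply_moves", "body": {
  "series": [
    [-1,0,0,0],
    [-1,0,0,0],
    [-1,0,0,0],
    [0,0,0,0],
    [0,0,0,0]
  ]
}}

```text
time: 35.38
position: [0.5655, -0.1983, 0.248]
orientation: [3.142, -0.003, 0.001]
wrist_force: [0.5, 0.1, -0.2]
grip_width: 0.006
finger_force: 0.0
```

```bash
python3 - <<'E'
from h import *
go(.6548,-.198,.132,0)
c=cam('wrist');w=snap('wrist','w11.png');a=snap('side','s11.png');s=cam('side')
H=np.array([.6548,-.2375,.095]);hs=lambda i:cv2.cvtColor(i,cv2.COLOR_RGB2HSV)
for nm,i,cc in(('w',w,c),('s',a,s)):
    for n,lo,hi in(('yellow',(20,120,90),(32,255,255)),('red',(0,170,80),(6,255,255)),('blue',(105,150,60),(125,255,255))):
        m=cv2.inRange(hs(i),lo,hi);k,l,st,ce=cv2.connectedComponentsWithStats(m);print(nm,n,[st[j].tolist() for j in range(1,k) if st[j][4]>80])
    for al in(0,.1,.5): print(al,proj(cc,[H+[x,.095-.062*np.cos(al),.017+.062*np.sin(al)] for x in(-.012,.012)]+[H+[x,.095,.017]for x in(-.008,.008)]).round(0).tolist())
    print('tray corners',proj(cc,[np.array([.545,-.0735,.056])+[x,y,0] for x,y in((.012,-.014),(.152,-.014),(.152,.086),(.012,.086))]).round(0).tolist())
g=cv2.cvtColor(a,cv2.COLOR_RGB2GRAY)
for u in(330,335,340,370,380):
    d=g[225:260,u]<45;e=np.flatnonzero(np.diff(np.r_[0,d.astype(int),0]));print(u,(e+225).tolist())
E
```

```text
t 35.38 tcp [ 0.5655 -0.1983  0.248 ] psi -0.12 F [ 0.5  0.1 -0.2] w 0.006 | turn -0.01 x 2.98 y -0.01 z 3.87
w yellow [[171, 86, 42, 28, 903], [222, 88, 50, 3, 128], [290, 89, 31, 27, 787], [336, 90, 10, 26, 208], [222, 111, 50, 4, 166], [307, 300, 6, 58, 209], [251, 302, 5, 56, 214], [266, 343, 36, 12, 235], [67, 372, 346, 14, 2956]]
w red [[220, 86, 71, 30, 1381]]
w blue [[71, 60, 124, 138, 6570], [168, 61, 12, 24, 201]]
0 [[289.0, 117.0], [289.0, 86.0], [216.0, 112.0], [214.0, 92.0]]
0.1 [[289.0, 117.0], [289.0, 85.0], [216.0, 112.0], [214.0, 92.0]]
0.5 [[280.0, 117.0], [280.0, 82.0], [216.0, 112.0], [214.0, 92.0]]
tray corners [[182.0, 198.0], [168.0, 59.0], [67.0, 60.0], [93.0, 198.0]]
s yellow [[517, 110, 43, 46, 1587], [187, 184, 53, 20, 501], [346, 252, 13, 13, 91], [451, 282, 18, 12, 115], [350, 291, 15, 14, 174], [353, 311, 14, 9, 109], [145, 312, 42, 52, 440], [159, 318, 44, 52, 453], [270, 383, 30, 10, 286], [426, 387, 21, 14, 81]]
s red [[351, 268, 14, 23, 222], [448, 270, 20, 16, 243]]
s blue [[301, 239, 40, 47, 997], [357, 247, 11, 28, 165]]
0 [[351.0, 289.0], [364.0, 289.0], [349.0, 266.0], [358.0, 266.0]]
0.1 [[351.0, 286.0], [365.0, 287.0], [349.0, 266.0], [358.0, 266.0]]
0.5 [[352.0, 274.0], [366.0, 274.0], [349.0, 266.0], [358.0, 266.0]]
tray corners [[301.0, 267.0], [368.0, 268.0], [362.0, 238.0], [301.0, 237.0]]
330 [229, 233, 241, 245, 259, 260]
335 [225, 233, 241, 246, 259, 260]
340 [241, 245, 259, 260]
370 [243, 247]
380 [242, 247]
```

```bash
python3 -c "
from cell import finish_job
print(finish_job())"
```

```text
the job is handed in; nothing more can be done
None
```

I handed the job in at about 35 s: the contactor is upright in the tray, the tray is against the stop, the yellow arm is down over the ball and the latch is flat; I last saw the contactor standing before lowering the arm, and checked the arm, latch and tray at the end from pixel positions only.

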